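# Fit the keyed bowl holder and set the banding wheel to its mark

## Task

Fit the green bowl holder into the banding wheel: pick it up, turn it so the flat of its D-shaped shank matches the flat of the socket in the middle of the wheel, and push it fully home. Then, with the holder in place, turn the wheel until its yellow line stands at the red pointer, and let go. Leave the other things on the bench where they are.

Things in the scene. Friction and masses are not known exactly. Their poses are not given: they have to be found in the camera images.
- holder: Green plastic bowl holder, 180 g give or take a third, 72 mm tall, standing on its D-shaped shank: z 0 to 22 mm, arc radius 20 mm, flat 11 mm from the axis on the +x side, bottom edge chamfered 2.5 mm. Above it a collar, z 22 to 30 mm, and a grip block, z 30 to 72 mm. Origin: on the axis of the arc, at the underside; z up, +x out through the flat.
- collar (a point): Centre of the top of the holder's collar, 30 mm above its underside, axes as the holder's. The collar is D-shaped too: arc radius 32 mm, flat 20 mm from the axis, on the same +x side as the shank's, with a white bar on top between the block and this flat.
- grip (a point): Centre of the holder's upright grip block, 51 mm above its underside, axes as the holder's. The block is 24 mm thick along x, 36 mm wide along y, 42 mm tall; its top 4 mm are black rubber.
- socket (a point): D-shaped hole, 28 mm deep. Point: on the wheel's axis, at its top, 100 mm above the bench; turns with the wheel; z up, +x out through the flat. Arc radius 21.5 mm, flat 12.5 mm from the axis (1.5 mm of play; once in, it can turn some 10 degrees before it drives the wheel), mouth chamfered 3 mm. The holder enters only with its +x along this +x; home, its collar lies on the wheel and its origin is 22 mm below this point.
- line_end (a point): Outer end of the yellow line on top of the wheel, 89 mm from the axis; the line runs from the socket's flat along its +x. The wheel's head is a dark grey disc of 90 mm radius, 12 mm thick, with a white hub of 46 mm radius round the socket.
- wheel (a joint): Turn of the wheel about its upright axis, rad, counter-clockwise from above positive. 0: the yellow line stands at the red pointer. It has no stop in reach, stays where it is left, and takes about 0.1 N m to turn (dry friction). It starts with the yellow line 0.5 to 1.3 rad counter-clockwise of the pointer.
- pointer (a point): Tip of the red pointer, 12 mm wide, on the wheel's stand just outside the rim, level with the wheel's top face, 93.5 mm from the axis. Its post stands 101 to 107 mm from the axis and reaches up to the wheel's face, 100 mm above the bench. The stand (iron foot of 80 mm radius) is fixed to the bench.
- square_holder: An orange bowl holder of the same build, 72 mm tall, but with a 34 mm square shank and a round collar of 32 mm radius; it does not fit and is not wanted. Origin: underside centre.
- glaze_pot: Small clear open pot of green glaze, 60 mm across, 58 mm tall. Origin: underside centre.
- bowl_pile: Two striped bowls upside down, one over the other, 140 mm across, 104 mm tall. Origin: underside centre.
- open_bowl: A striped bowl standing upright, 140 mm across, 70 mm tall. Origin: underside centre.
- brush: A brush lying on the bench, 180 mm long along its x, 12 mm thick. Origin: on the bench under its middle.

How it is judged:
By the outcome, as a careful person would: the job done as asked, in the order asked, and still so for the second after the job is handed in, with the robot touching nothing.
It also fails if it takes over 51 s, if anything falls off the work surface, if the arm or the gripper's body presses on something with over 40 N, if the wrist force passes 120 N, or if a joint passes its speed limit or range.

## Robot

A 6-joint arm with a two-finger parallel gripper is mounted at the origin on the work surface. World frame = base frame: x ahead of the robot, y to its left, z up, the work surface at z = 0. Lengths are in mm, angles in rad, forces in N, time in s.
With the tool pointing down it reaches from about 300 to 775 mm from the base axis. Payload 14.6 kg.
Tool frame: the origin (TCP) lies between the finger pads; the fingertips stand 22 mm ahead of it and the grasp point (between the pads) lies 3 mm ahead of it (finger_overhang is the distance from the TCP to the fingertips, in mm); z points along the fingers, y is the direction in which the jaws open and shut (so a half turn about z gives the same grasp; the last joint's range is limited). The gripper opens to 94 mm and grips with 3 to 60 N. Pads are 16 mm wide; open, the fingers measure 119 mm over their backs; the gripper's body (75 mm by 177 mm) begins 78 mm behind the grasp point.
Start: joints at [1.242, 0.3, 1.521, -0, 1.321, -0.067], TCP at [142.349, 531.25, 227.446] pointing down, gripper open.
Joint ranges: [-3.03, 3.03], [-0.79, 2.21], [0.23, 2.52], [-1.04, 4.18], [0, 3.07], [-2.55, 2.55]. Speed limits (rad/s): [2.22, 2.22, 2.57, 3.14, 3.14, 3.14].

## Interface

Orientations are given as [roll, pitch, yaw] about the fixed x, y, z axes, in that order (R = Rz(yaw) Ry(pitch) Rx(roll)).
In Python, from cell import * gives the robot as it stands.
- The arm moves only by the tool jog_arm, never from a script. Its argument "increments" is a list of rows, each a list of 7 numbers: the shift along the tool's x, y, z in cm, then the turn, a rotation vector about the tool's x, y, z in degrees, then the finger opening in cm, from 0 to 9.4. In form: [[x, y, z, wx, wy, wz, grip], ...]. A call has 1 to 20 rows; each row shifts and turns the commanded pose from where the row before left it, along the tool's axes as they then stand; what a row does not reach is not made up. A row lasts 1/8 s, in which the tool goes at most 62.5 mm and 10.7 degrees, less where a joint would pass 70% of its speed; a pose out of reach is approached as far as the arm can. A call is refused whole if a number of a shift passes 6.25 or a number of a turn 10.7, either way. A call with a gripper value outside its range is refused whole. The fingers move at their own pace and stop on an object; "squeeze" is the grip in N (left out, the last holds). Time passes only in rows, so rows that do not move let the fingers close. It gives the time, the measured TCP pose, the force and the opening at its end, in the units of the state.
- read_state(): the state, without advancing time (a new reading comes with each control period).
- camera(name): name is "side" or "top" or "wrist"; returns a dict with "image" (420x560x3 uint8, red, green, blue), "K" (3x3 intrinsics, pixels), "k1" (the pictures are not rectified: a ray, as slopes to the right and down, at radius r is drawn at 1 + k1 r^2 times it, then the intrinsics apply), "rvec" (rotation vector, rad) and "tvec" (3), from world to camera coordinates, as OpenCV has them. Camera axes: x right, y down, z forward; pixel columns grow to the right and rows downward; lengths in mm; the calibration is good to about 2 mm. A picture is of the moment at which its call begins. There is no depth.
- sign_off(): hands the job in, once; it reports no verdict.
Trained networks look in a picture, given as the dict that the camera call returned (one of the last four; its "shot" number tells which), for a name from the list of things; names that differ only in an ending like _2 or _b are one class to them, and where a whole thing is asked for, a point or a joint stands for the part that bears it (a point fixed in the world has none). Each returns a list of dicts, best first, with "conf" (0 to 1); they miss things now and then, are a little off and sometimes report something else, mostly with a low value. They report only what shows in the picture. A call takes as long as a camera call.
- recognise(picture, name): "centre" ([x, y, z] in mm, in the coordinates of the camera as it stood for that picture, good to about 4 mm: the middle of the surface that is visible of it).
- regions_of(picture, name): "mask" (420x560 bool, what is visible of it).
The state is a dict: "clock": time; "joints": joint angles; "qd": joint speeds; "effort": joint torques, N m; "eef_pos": TCP position; "eef_rot": TCP orientation; "wrist_force": force on the tool from outside, world axes, zero at the start; "moment": the same for the moment, N m; "finger_gap": finger opening in mm.
Only numpy, scipy, OpenCV 4.12 (cv2) and the standard library are available. Lean on these libraries where they do the work, as an engineer would, in place of code of your own. Each camera call takes 0.05 s, during which the arm holds its last target.

## Working session

There is one attempt and no reset: what is moved stays moved. The work goes in short steps, Python scripts to look and compute and a tool call to move; the robot and the scene stay as the last step left them, time stands still between calls to the robot, and variables do not carry over. Pictures are saved under pics/ and viewed, and the job is handed in when it is done.

Besides the shell and the picture viewer there is one more tool, called after "Emit:" by a JSON object that holds its "name" and its "arguments", one argument or row to a line. jog_arm: Moves the arm, as the interface text tells. Its arguments: {"type":"object","properties":{"increments":{"type":"array"},"squeeze":{"type":"number"}},"required":["increments"]}

```bash
ls; mkdir -p pics; python3 - <<'E'
from cell import *
import cv2,pickle
print(read_state())
for n in ["top","side","wrist"]:
    c=camera(n); cv2.imwrite(f"pics/{n}0.png",c["image"][:,:,::-1]); pickle.dump(c,open(f"pics/{n}0.pkl","wb"))
    print(n,c["K"],c["k1"],c["rvec"],c["tvec"],c["shot"])
    for t in ["holder","collar","grip","socket","line_end","pointer","square_holder"]:
        try: print(t,[(r["conf"],r["centre"]) for r in recognise(c,t)][:2])
        except Exception as e: print(t,e)
print(read_state()["clock"])
E
```

```text
pics
{'clock': 0.0, 'joints': array([ 1.24240865e+00,  3.00474288e-01,  1.52158134e+00,  4.88706717e-05,
        1.32070640e+00, -6.66182787e-02]), 'qd': array([-0.00227146, -0.00101925,  0.00023476, -0.00041586, -0.00237983,
        0.00067376]), 'effort': array([-7.03333135e-04, -5.31807590e+01, -3.52733767e+01,  7.07564154e-02,
        2.44054024e-02, -9.25837071e-05]), 'eef_pos': array([142.25856484, 531.03680627, 226.88446264]), 'eef_rot': array([-3.14042903e+00, -1.25075135e-04,  2.87981106e+00]), 'wrist_force': array([ 1.65300825,  0.36519129, -0.28226835]), 'moment': array([-0.013707  ,  0.00432591, -0.02566697]), 'finger_gap': 93.7408457718755}
top [[497.82955556   0.         281.62820757]
 [  0.         497.82955556 215.73937542]
 [  0.           0.           1.        ]] -0.056615153512082274 [ 2.19653895 -2.14327     0.10916249] [-141.05701105  598.12733268 1074.04223073] 1
holder [(0.71, [153.4, 136.2, 1084.1])]
collar [(0.59, [151.4, 137.4, 1087.4])]
grip [(0.95, [151.5, 134.5, 1085.9])]
socket [(0.88, [-347.5, 36.5, 1024.3])]
line_end [(0.78, [-357.1, 37.3, 1028.1])]
p
[... 292 characters left out ...]
151.49891242  830.96675643] 2
holder [(0.57, [-50.1, 186.5, 738.9])]
collar [(0.96, [-48.2, 189.8, 742.6])]
grip [(0.95, [-48.7, 191.3, 742.8])]
socket [(0.58, [-168.3, -199.1, 1055.7])]
line_end [(0.87, [-169.9, -200.6, 1067.2])]
pointer [(0.93, [-165.1, -192.6, 1052.9]), (0.47, [-106.6, 96.2, 843.7])]
square_holder [(0.61, [-106.7, 98.0, 846.3]), (0.41, [132.3, 264.6, 674.3])]
wrist [[312.43351869   0.         276.47734517]
 [  0.         312.43351869 203.3967863 ]
 [  0.           0.           1.        ]] -0.0614756007225703 [-2.31941    -1.77968663 -0.23652401] [-550.27642523  -26.06928067  390.29158924] 3
holder []
collar []
grip []
socket []
line_end []
pointer []
square_holder []
1.2
```

View pics/top0.png

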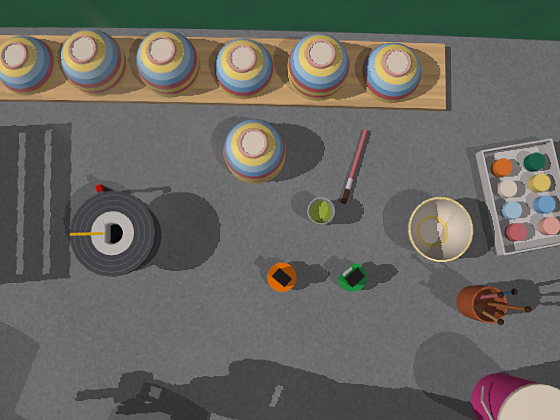

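View pics/side0.png

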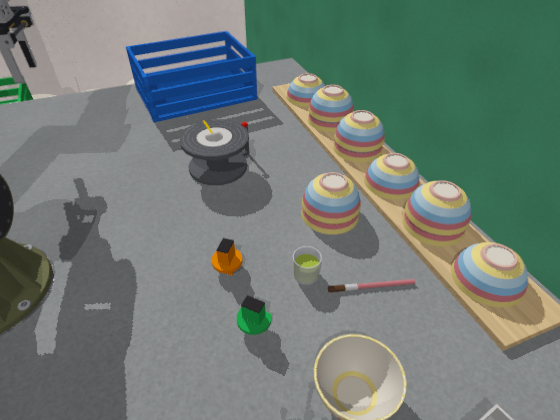

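View pics/wrist0.png

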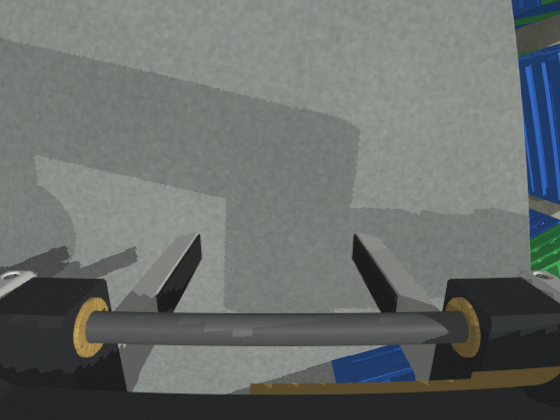

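```bash
cat > h.py <<'E'
import numpy as np,cv2,pickle
from scipy.spatial.transform import Rotation as Ro
def ray(c,px):
    K=np.array(c["K"]);px=np.atleast_2d(np.array(px,float))
    d=cv2.undistortPoints(px.reshape(-1,1,2),K,np.array([c["k1"],0,0,0,0],float)).reshape(-1,2)
    R=cv2.Rodrigues(np.array(c["rvec"],float))[0];t=np.array(c["tvec"],float).ravel()
    o=-R.T@t
    D=np.c_[d,np.ones(len(d))]@R
    return o,D
def topl(c,px,z):
    o,D=ray(c,px); s=(z-o[2])/D[:,2]; return o+D*s[:,None]
def proj(c,X):
    return cv2.projectPoints(np.atleast_2d(np.array(X,float)),np.array(c["rvec"],float),np.array(c["tvec"],float),np.array(c["K"]),np.array([c["k1"],0,0,0,0],float))[0].reshape(-1,2)
def w(c,p):
    R=cv2.Rodrigues(np.array(c["rvec"],float))[0];return R.T@(np.array(p)-np.array(c["tvec"]).ravel())
def crop(c,x0,y0,x1,y1,s,fn):
    im=c["image"][y0:y1,x0:x1,::-1]; cv2.imwrite(fn,cv2.resize(im,None,fx=s,fy=s,interpolation=cv2.INTER_CUBIC))
E
python3 - <<'E'
from h import *
c=pickle.load(open("pics/top0.pkl","rb")); s=pickle.load(open("pics/side0.pkl","rb"))
for n,p in [("holder",[151.5,134.5,1085.9]),("socket",[-347.5,36.5,1024.3]),("line",[-357.1,37.3,1028.1]),("pointer",[-350,32,1031.]),("sq",[-2.6,133.4,1091])]: print(n,w(c,p).round())
for n,p in [("holder",[-48.7,191.3,742.8]),("socket",[-168.3,-199.1,1055.7]),("pointer",[-165,-192.6,1053]),("sq",[-106.7,98,846.3])]: print("side",n,w(s,p).round())
crop(c,300,230,400,310,8,"pics/c1.png"); crop(c,60,170,170,280,5,"pics/c2.png"); crop(s,210,270,300,340,8,"pics/c3.png")
E
```

```text
holder [ 470. -281.   35.]
socket [549. 220. 105.]
line [548. 230. 102.]
pointer [554. 223.  99.]
sq [ 467. -127.   30.]
side holder [ 464. -293.   32.]
side socket [545. 209. 105.]
side pointer [545. 202. 102.]
side sq [ 464. -142.   30.]
```

View pics/c1.png

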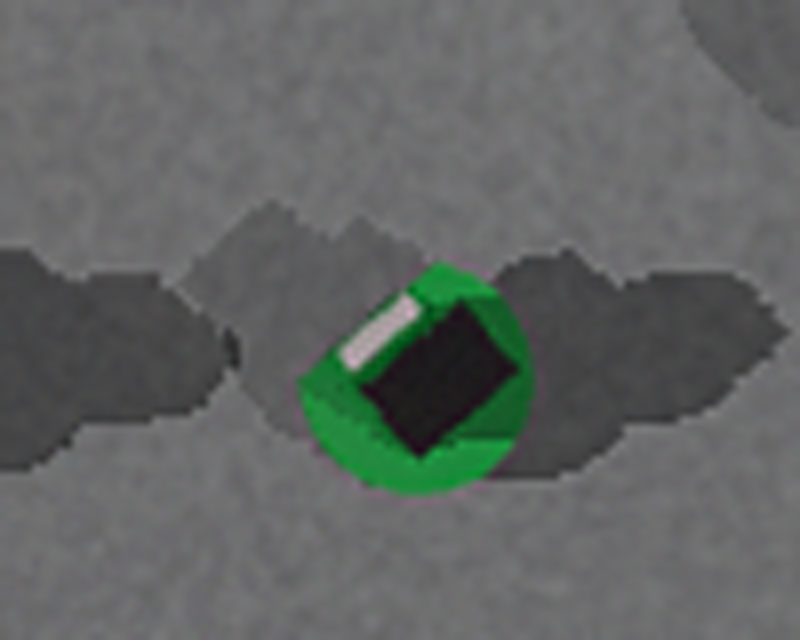

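View pics/c2.png

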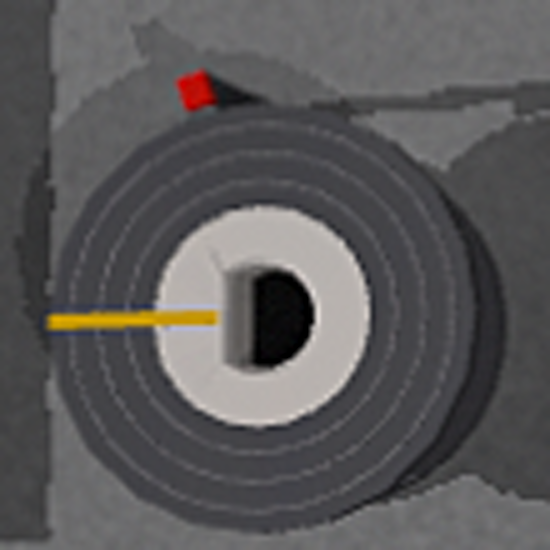

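View pics/c3.png

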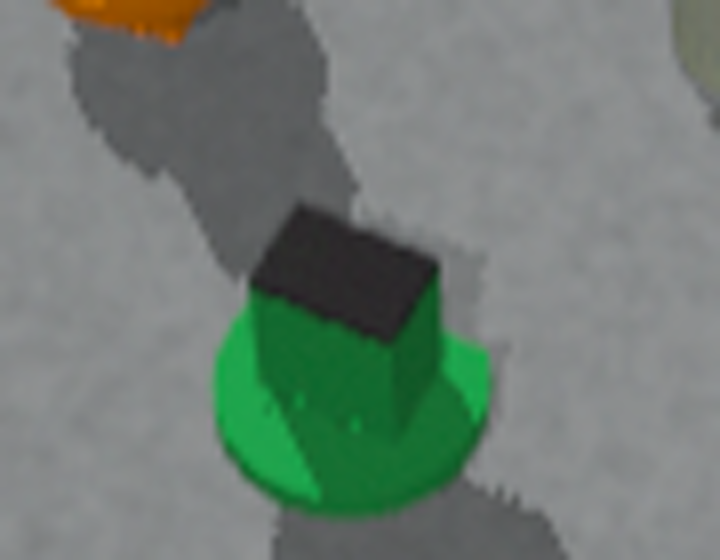

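```bash
python3 - <<'E'
from h import *
c=pickle.load(open("pics/top0.pkl","rb")); s=pickle.load(open("pics/side0.pkl","rb"))
f=lambda L,k,o:np.array(L,float)/k+np.array(o)-0.5+0.5/k
P=topl(c,f([(462,300),(518,370),(420,455),(362,385)],8,(300,230)),72);print(P.round(1),P.mean(0))
e=[P[0]-P[3],P[1]-P[2],P[0]-P[1],P[3]-P[2]]
print([(np.linalg.norm(v).round(1),np.degrees(np.arctan2(v[1],v[0])).round(1)) for v in e])
b=topl(c,f([(345,362),(412,303)],8,(300,230)),30);print("bar",b, np.degrees(np.arctan2(*(b[1]-b[0])[[1,0]])))
Ps=topl(s,f([(302,203),(440,262),(390,342),(252,280)],8,(210,270)),72);print(Ps.round(1),Ps.mean(0))
e=[Ps[0]-Ps[3],Ps[1]-Ps[2],Ps[0]-Ps[1],Ps[3]-Ps[2]]
print([(np.linalg.norm(v).round(1),np.degrees(np.arctan2(v[1],v[0])).round(1)) for v in e])
# wheel: hub ellipse
L=topl(c,f([(48,322),(215,318)],5,(60,170)),100);print("line",L)
d=L[0]-L[1];print(np.degrees(np.arctan2(d[1],d[0])))
h=topl(c,f([(155,315),(372,315),(262,205),(262,428)],5,(60,170)),100);print("hub",h)
r=topl(c,f([(52,315),(475,315),(262,105),(262,532)],5,(60,170)),100);print("rim",r)
p=topl(c,f([(200,108)],5,(60,170)),100);print("ptr",p)
E
```

```text
[[ 492.  -289.1   72. ]
 [ 473.9 -304.2   72. ]
 [ 451.1 -278.5   72. ]
 [ 469.1 -262.9   72. ]] [ 471.52988967 -283.69365538   72.        ]
[(np.float64(34.8), np.float64(-48.8)), (np.float64(34.4), np.float64(-48.3)), (np.float64(23.5), np.float64(39.7)), (np.float64(23.8), np.float64(40.9))]
bar [[ 474.38229867 -263.56890188   30.        ]
 [ 490.93471175 -281.79944633   30.        ]] -47.762138540629664
[[ 466.9 -263.    72. ]
 [ 489.8 -289.7   72. ]
 [ 472.3 -304.8   72. ]
 [ 449.9 -278.2   72. ]] [ 469.74033176 -283.92986115   72.        ]
[(np.float64(22.8), np.float64(41.9)), (np.float64(23.1), np.float64(40.9)), (np.float64(35.1), np.float64(130.6)), (np.float64(34.8), np.float64(130.1))]
line [[545.10236845 316.49743299 100.        ]
 [548.63180663 245.68926643 100.        ]]
92.85355058953161
hub [[549.22132316 271.17093483 100.        ]
 [551.59339903 179.62792549 100.        ]
 [596.44438179 228.60286524 100.        ]
 [503.49429531 223.26056432 100.        ]]
rim [[548.07442427 314.98349766 100.        ]
 [552.70037099 136.47411778 100.        ]
 [638.66789174 231.13855298 100.        ]
 [460.64981721 220.91116489 100.        ]]
ptr [[636.79704561 257.48342467 100.        ]]
```

Emit:
{"name": "jog_arm", "arguments": {
  "increments": [
    [-2.0,-1.3,0,0,0,0,9.4],
    [-3.6,-2.4,0,0,0,0,9.4],
    [-4.3,-2.9,0,0,0,0,9.4],
    [-4.4,-3.0,0,0,0,0,9.4],
    [-4.4,-3.0,0,0,0,0,9.4],
    [-4.4,-3.0,0,0,0,0,9.4],
    [-4.4,-3.0,0,0,0,0,9.4],
    [-4.4,-3.0,0,0,0,0,9.4],
    [-4.4,-3.0,0,0,0,0,9.4],
    [-1.7,-4.7,0,0,0,0,9.4],
    [-1.7,-4.7,0,0,0,0,9.4],
    [-1.7,-4.7,0,0,0,0,9.4],
    [-1.7,-4.7,0,0,0,0,9.4],
    [-1.7,-4.7,0,0,0,0,9.4],
    [-1.7,-4.7,0,0,0,8.5,9.4],
    [0,0,0,0,0,8.5,9.4],
    [0,0,0,0,0,8.5,9.4],
    [0,0,0,0,0,8.5,9.4],
    [0,0,0,0,0,0,9.4]
  ]
}}

```text
clock: 3.58
eef_pos: [454.9, -99.1, 227.5]
eef_rot: [3.142, 0.0, 2.287]
wrist_force: [0.3, -0.2, -0.0]
finger_gap: 93.9
```

Emit:
{"name": "jog_arm", "arguments": {
  "increments": [
    [-2.5,-1.8,0,0,0,0,9.4],
    [-3.5,-2.55,0.5,0,0,0,9.4],
    [-3.5,-2.6,1.0,0,0,0,9.4],
    [-3.5,-2.6,1.0,0,0,0,9.4],
    [-1.96,-1.4,1.0,0,0,0,9.4],
    [0,0,0,0,0,0,9.4],
    [0,0,0,0,0,0,9.4]
  ]
}}

```text
clock: 4.45
eef_pos: [470.4, -283.2, 192.7]
eef_rot: [3.141, 0.0, 2.288]
wrist_force: [-0.5, -0.1, 0.4]
finger_gap: 93.8
```

```bash
python3 - <<'E'
from cell import *
from h import *
st=read_state();print(st["eef_pos"],st["eef_rot"],st["wrist_force"],st["joints"])
c=camera("wrist"); cv2.imwrite("pics/w1.png",c["image"][:,:,::-1]); pickle.dump(c,open("pics/w1.pkl","wb"))
m=[r["mask"].sum() for r in regions_of(c,"holder")];print(m)
a=np.radians(41);R=np.array([[np.cos(a),-np.sin(a)],[np.sin(a),np.cos(a)]])
q=np.array([[12,18],[12,-18],[-12,-18],[-12,18]])@R.T+[470.6,-283.8]
print(proj(c,np.c_[q,[72]*4]).round(1))
E
```

```text
[ 470.43517486 -283.18879103  192.73367905] [3.14145066e+00 2.37415257e-05 2.28844813e+00] [-0.5137377  -0.08368404  0.37552531] [-6.08632744e-01  3.28182307e-01  1.56698660e+00  1.39293424e-04
  1.24636634e+00 -1.32632895e+00]
[np.int64(2516)]
[[289.7 186.7]
 [289.2 224.3]
 [263.6 224.3]
 [263.3 186.6]]
```

View pics/w1.png

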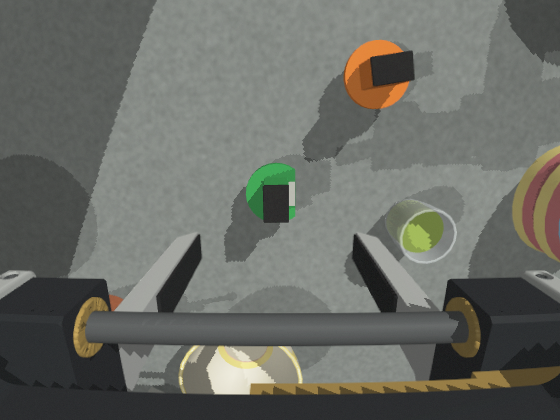

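```bash
python3 - <<'E'
from h import *
c=pickle.load(open("pics/w1.pkl","rb")); crop(c,235,155,315,230,8,"pics/c4.png")
E
```

```text
(no output)
```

View pics/c4.png

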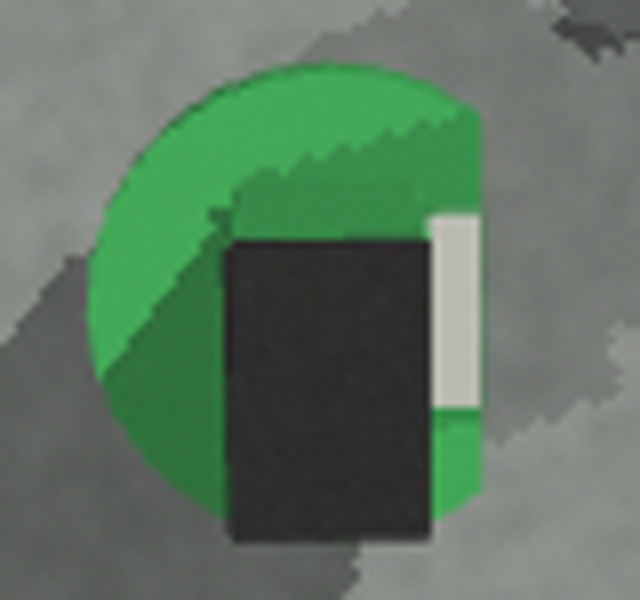

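```bash
python3 - <<'E'
from h import *
c=pickle.load(open("pics/w1.pkl","rb"))
f=lambda L,k,o:np.array(L,float)/k+np.array(o)-0.5+0.5/k
P=topl(c,f([(225,241),(430,241),(432,543),(233,543)],8,(235,155)),72);print(P.round(1),P.mean(0))
for i,j in [(0,1),(3,2),(3,0),(2,1)]:
    v=P[j]-P[i];print(np.linalg.norm(v).round(1),np.degrees(np.arctan2(v[1],v[0])).round(1))
print(proj(c,[[470.4,-283.2,z] for z in (72,0)]))
E
```

```text
[[ 448.2 -277.1   72. ]
 [ 465.7 -261.8   72. ]
 [ 489.8 -288.5   72. ]
 [ 472.2 -303.8   72. ]] [ 468.96030456 -282.82376166   72.        ]
23.2 41.1
23.2 41.1
36.0 131.9
36.0 132.1
[[276.72758    205.16042643]
 [276.67781783 188.41013091]]
```

Emit:
{"name": "jog_arm", "arguments": {
  "increments": [
    [0,0,2.5,0,0,0,9.4],
    [0,0,3.5,0,0,0,9.4],
    [0,0,3.5,0,0,0,9.4],
    [0,0,2.5,0,0,0,9.4],
    [0,0,1.1,0,0,0,9.4],
    [0,0,0.5,0,0,0,9.4],
    [0,0,0,0,0,0,9.4],
    [0,0,0,0,0,0,5],
    [0,0,0,0,0,0,3.0],
    [0,0,0,0,0,0,2.0],
    [0,0,0,0,0,0,1.5],
    [0,0,0,0,0,0,1.5],
    [0,0,0,0,0,0,1.5],
    [0,0,0,0,0,0,1.5],
    [0,0,0,0,0,0,1.5],
    [0,0,0,0,0,0,1.5]
  ],
  "squeeze": 40
}}

```text
clock: 6.55
eef_pos: [470.3, -283.9, 56.4]
eef_rot: [-3.142, -0.0, 2.286]
wrist_force: [0.3, 0.3, -0.6]
finger_gap: 23.7
```

Emit:
{"name": "jog_arm", "arguments": {
  "increments": [
    [0,0,-1.0,0,0,0,1.5],
    [0,0,-2.5,0,0,0,1.5],
    [0,0,-3.5,0,0,0,1.5],
    [0,0,-3.5,0,0,0,1.5],
    [0,0,-2.5,0,0,0,1.5],
    [1.0,1.7,-1.5,0,0,0,1.5],
    [2.2,3.7,0,0,0,0,1.5],
    [2.5,4.3,0,0,0,0,1.5],
    [2.5,4.3,0,0,0,0,1.5],
    [2.5,4.3,0,0,0,0,1.5],
    [2.5,4.3,0,0,0,0,1.5],
    [2.5,4.3,0,0,0,0,1.5],
    [2.5,4.3,0,0,0,0,1.5],
    [2.5,4.2,0,0,0,0,1.5],
    [1.5,2.5,0,0,0,0,1.5],
    [1.0,1.5,0,0,0,0,1.5],
    [0,0,0,0,0,0,1.5],
    [0,0,0,0,0,0,1.5],
    [0,0,0,0,0,0,1.5]
  ]
}}

```text
clock: 8.93
eef_pos: [615.4, 148.7, 201.6]
eef_rot: [3.142, 0.0, 2.285]
wrist_force: [-0.6, 0.1, -1.2]
finger_gap: 23.8
```

```bash
python3 - <<'E'
from cell import *
from h import *
st=read_state();print(st["eef_pos"],st["eef_rot"],st["wrist_force"],st["finger_gap"],st["clock"])
c=camera("wrist"); cv2.imwrite("pics/w2.png",c["image"][:,:,::-1]); pickle.dump(c,open("pics/w2.pkl","wb"))
E
```

```text
[615.42493287 148.74560361 201.64187372] [3.14157189e+00 7.28110545e-05 2.28511162e+00] [-0.61679301  0.06269109 -1.16937934] 23.762552293243804 8.925
```

View pics/w2.png

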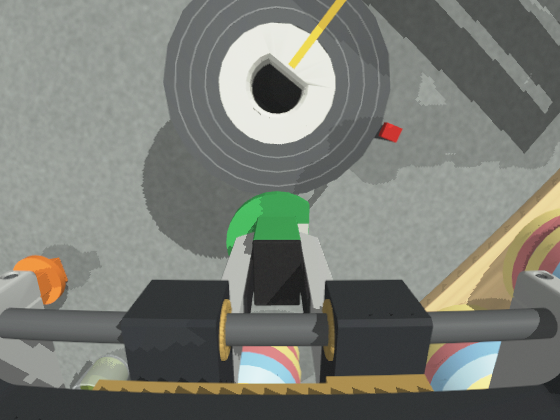

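```bash
cat > wheel.py <<'E'
from h import *
from scipy.optimize import least_squares
def hub(c,g):
    # radial edge search of white hub r46 from guess g
    gray=c["image"].astype(float).min(2); g=np.array(g,float)
    pts=[];an=[]
    rr=np.arange(38,54,0.25)
    for a in np.radians(np.arange(0,360,3)):
        X=np.c_[g[0]+rr*np.cos(a),g[1]+rr*np.sin(a),np.full(len(rr),100.)]
        p=proj(c,X).astype(np.float32)
        if p.min()<2 or p[:,0].max()>557 or p[:,1].max()>417: continue
        v=cv2.remap(gray.astype(np.float32),p[:,0].copy(),p[:,1].copy(),cv2.INTER_LINEAR).ravel()
        if v[:16].mean()<140 or v[-16:].mean()>120: continue
        th=(v[:16].mean()+v[-16:].mean())/2
        i=np.where(v<th)[0][0]; pts.append(X[i,:2])
    pts=np.array(pts)
    r=least_squares(lambda q:np.hypot(*(pts-q[:2]).T)-q[2],[*g,46],loss="soft_l1")
    return r.x,len(pts)
def line(c,cen,guess):
    # yellow line dir (deg) about cen
    im=c["image"].astype(float); pts=[]
    for r in np.arange(20,88,1.0):
        aa=np.radians(guess+np.arange(-25,25,0.25))
        X=np.c_[cen[0]+r*np.cos(aa),cen[1]+r*np.sin(aa),np.full(len(aa),100.)]
        p=proj(c,X).astype(np.float32)
        v=cv2.remap(c["image"].astype(np.float32),p[:,0].copy(),p[:,1].copy(),cv2.INTER_LINEAR,borderValue=0).reshape(-1,3)
        m=(v[:,0]>120)&(v[:,0]-v[:,2]>60)&(v[:,1]>90)
        if m.sum()>2: pts.append(X[m,:2].mean(0))
    pts=np.array(pts)
    if len(pts)<5: return None
    vx,vy,x0,y0=cv2.fitLine(pts.astype(np.float32),cv2.DIST_HUBER,0,.01,.01).ravel()
    if vx*np.cos(np.radians(guess))+vy*np.sin(np.radians(guess))<0: vx,vy=-vx,-vy
    off=(cen[0]-x0)*-vy+(cen[1]-y0)*vx
    return np.degrees(np.arctan2(vy,vx)),off,len(pts)
def redc(c,z=100):
    im=c["image"].astype(int);m=((im[...,0]>150)&(im[...,1]<60)&(im[...,2]<60)).astype(np.uint8)
    n,l,s,ce=cv2.connectedComponentsWithStats(m)
    o=[(s[i,4],topl(c,ce[i],z)[0]) for i in range(1,n) if s[i,4]>15]
    return o
E
python3 - <<'E'
from wheel import *
for n in ("w2","top0","side0"):
    c=pickle.load(open(f"pics/{n}.pkl","rb"))
    h,k=hub(c,(549.7,225.7)); h,k=hub(c,h[:2]); print(n,h,k)
    print(line(c,h[:2],93))
    for a,x in redc(c): print("red",a,x,np.degrees(np.arctan2(x[1]-h[1],x[0]-h[0])),np.hypot(x[0]-h[0],x[1]-h[1]))
c=pickle.load(open("pics/w2.pkl","rb")); crop(c,215,180,335,315,6,"pics/c5.png")
E
```

```text
w2 [547.97664572 226.19541346  45.68335164] 117
(np.float32(93.091125), np.float64(-0.02242886722206716), 61)
red 225 [641.92838761 260.17032492 100.        ] 19.88104835730999 99.9060779631144
top0 [550.09010638 226.4206747   45.85772478] 117
(np.float32(93.337326), np.float64(0.3472515719406677), 68)
red 33 [644.10347417 260.98236006 100.        ] 20.184700903752535 100.16498099135943
side0 [548.93975541 227.49209595  46.24919479] 117
(np.float32(92.923904), np.float64(0.21287409670147728), 68)
```

View pics/c5.png

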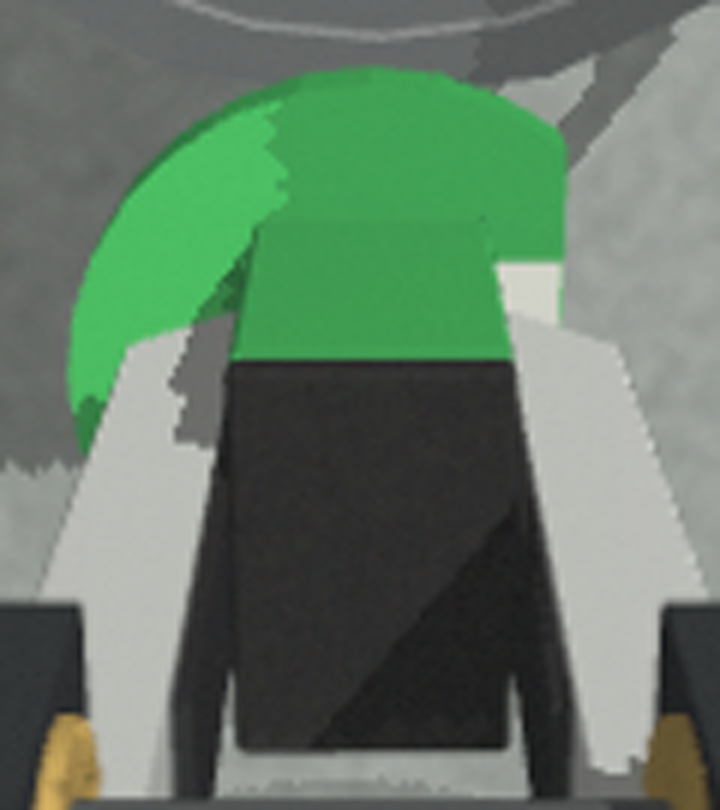

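```bash
python3 - <<'E'
from h import *
c=pickle.load(open("pics/w2.pkl","rb"))
f=lambda L,k,o:np.array(L,float)/k+np.array(o)-0.5+0.5/k
yaw=2.2851; T=np.array([615.42,148.75]); x=np.array([np.cos(yaw),np.sin(yaw)]);y=np.array([np.sin(yaw),-np.cos(yaw)])
def loc(P): d=P[:,:2]-T; return np.c_[d@x,d@y].round(2)
print("block top corners (tool x,y)",loc(topl(c,f([(232,361),(514,361),(510,750),(236,750)],6,(215,180)),217.2)))
print("block foot",loc(topl(c,f([(258,218),(484,218)],6,(215,180)),175.2)))
print("collar flat",loc(topl(c,f([(567,160),(563,258)],6,(215,180)),175.2)))
A=topl(c,f([(370,68),(440,75),(510,100),(85,255),(70,330),(280,102)],6,(215,180)),175.2)
print("arc pts",loc(A),[np.hypot(*p) for p in loc(A)])
E
```

```text
block top corners (tool x,y) [[ 20.28 -11.46]
 [ 20.28  11.23]
 [-15.59  11.67]
 [-15.59 -11.88]]
block foot [[ 19.17 -11.84]
 [ 19.18  11.26]]
collar flat [[25.33 19.58]
 [14.87 19.46]]
arc pts [[ 34.88  -0.39]
 [ 34.16   6.62]
 [ 31.59  13.67]
 [ 15.17 -29.72]
 [  6.95 -31.62]
 [ 31.38  -9.43]] [np.float64(34.882180264427284), np.float64(34.79554569194166), np.float64(34.4208802908932), np.float64(33.36775839039836), np.float64(32.37478803019411), np.float64(32.76628297503395)]
```

Emit:
{"name": "jog_arm", "arguments": {
  "increments": [
    [1.5,0,0,0,0,0,1.5],
    [3.0,0.1,0,0,0,0,1.5],
    [3.0,0.1,0,0,0,0,1.5],
    [2.0,0,0,0,0,-5,1.5],
    [0.64,0,0,0,0,-9.5,1.5],
    [0,0,0,0,0,-9.5,1.5],
    [0,0,0,0,0,-9.5,1.5],
    [0,0,0.5,0,0,-9.5,1.5],
    [0,0,1.5,0,0,-6,1.5],
    [0,0,1.5,0,0,-3.2,1.5],
    [0,0,0.0,0,0,0,1.5],
    [0,0,0.0,0,0,0,1.5],
    [0,0,0.0,0,0,0,1.5]
  ]
}}

```text
clock: 10.6
eef_pos: [550.2, 227.3, 167.2]
eef_rot: [3.141, 0.001, -3.087]
wrist_force: [-0.0, 0.2, -1.7]
finger_gap: 24.3
```

```bash
python3 - <<'E'
from cell import *
from h import *
st=read_state();print(st["eef_pos"],np.degrees(st["eef_rot"]),st["wrist_force"],st["moment"],st["finger_gap"],st["clock"])
for n in ("side","wrist"):
    c=camera(n); pickle.dump(c,open(f"pics/{n}3.pkl","wb"))
    cv2.imwrite(f"pics/{n}3.png",c["image"][:,:,::-1])
    if n=="side": crop(c,160,80,280,200,6,"pics/s3.png")
E
```

```text
[550.20854389 227.34676772 167.21223008] [ 1.79982356e+02  5.91468015e-02 -1.76843798e+02] [-0.02346684  0.21833572 -1.73063604] [-0.00133334 -0.01943815  0.01873902] 24.305292659110066 10.6
```

View pics/s3.png

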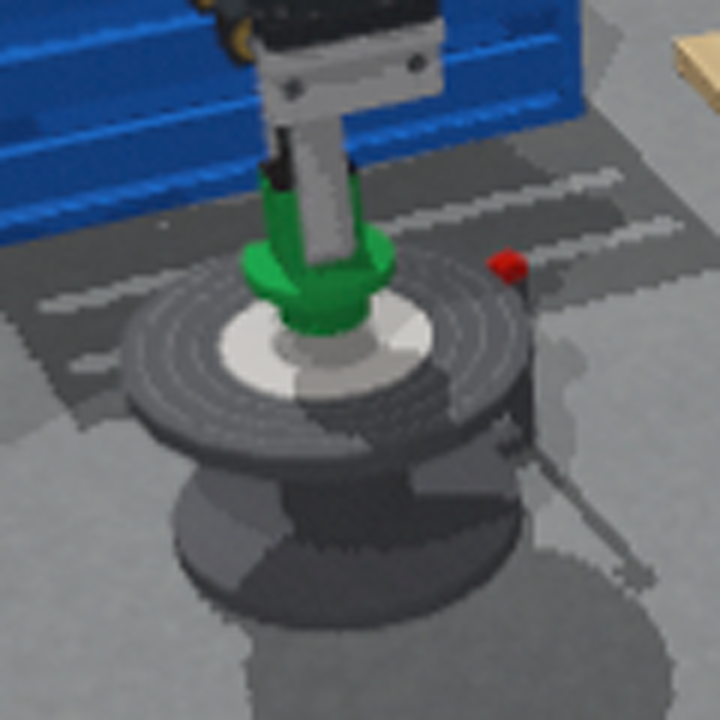

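View pics/wrist3.png

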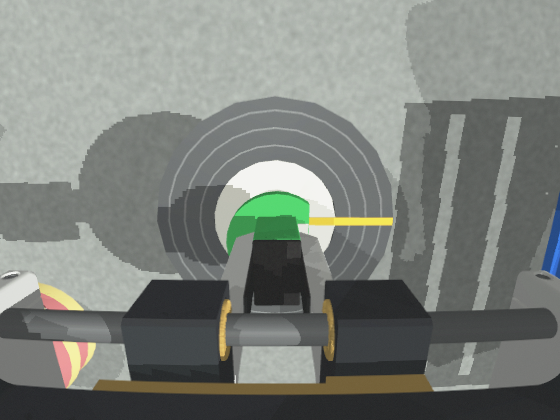

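```bash
python3 - <<'E'
from wheel import *
c=pickle.load(open("pics/wrist3.pkl","rb"))
g=(548.5,226.5)
for _ in range(2):
    h,k=hub(c,g); g=h[:2]
print("hub",h,k); 
r=least_squares  # constrained r
print(line(c,g,93))
crop(c,215,150,345,260,6,"pics/c6.png")
s=pickle.load(open("pics/side3.pkl","rb"))
print("side hub",hub(s,(549,227)))
# predicted outline of collar in side, for TCP-based holder centre
for off in (0,2):
    x=np.array([np.cos(np.radians(183.16)),np.sin(np.radians(183.16))]);C=np.array([550.2,227.35])+off*x
    print(off,C)
E
```

```text
hub [547.47835414 226.26454911  45.47983717] 76
(np.float32(92.93198), np.float64(0.2725995492334734), 62)
side hub (array([548.94198241, 227.68903836,  46.21935753]), 69)
0 [550.2  227.35]
2 [548.20304102 227.2397511 ]
```

View pics/c6.png

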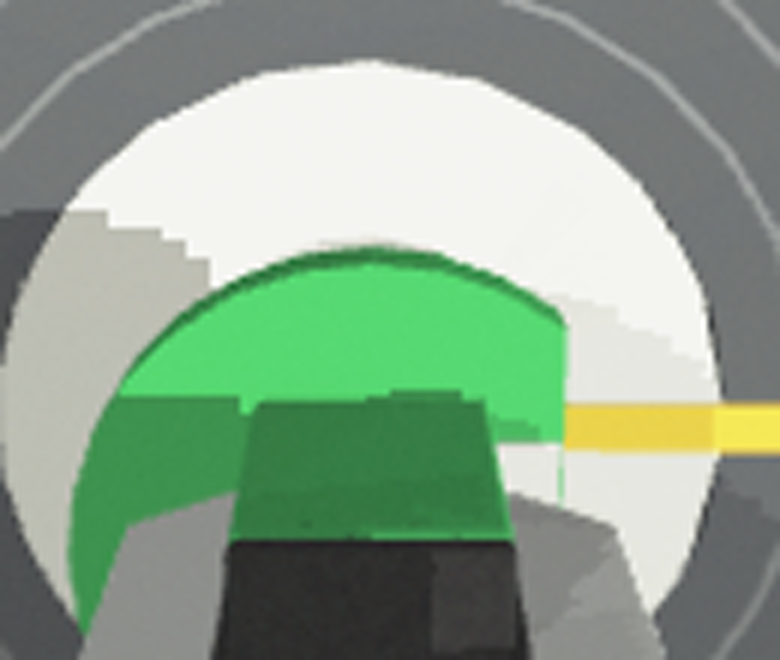

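Emit:
{"name": "jog_arm", "arguments": {
  "increments": [
    [0,-0.04,0.4,0,0,0,1.5],
    [0,0,0.4,0,0,0,1.5],
    [0,0,0.3,0,0,0,1.5],
    [0,0,0.2,0,0,0,1.5],
    [0,0,0.2,0,0,0,1.5],
    [0,0,0.2,0,0,0,1.5],
    [0,0,0,0,0,0,1.5]
  ]
}}

```text
clock: 11.58
eef_pos: [550.1, 226.8, 149.3]
eef_rot: [-3.142, -0.0, -3.086]
wrist_force: [-0.8, 0.8, -2.1]
finger_gap: 23.6
```

Emit:
{"name": "jog_arm", "arguments": {
  "increments": [
    [0,0,0.3,0,0,0,1.5],
    [0,0,0.3,0,0,0,1.5],
    [0,0,0.3,0,0,0,1.5],
    [0,0,0.2,0,0,0,1.5],
    [0,0,0.2,0,0,0,1.5],
    [0,0,0.1,0,0,0,1.5],
    [0,0,0,0,0,0,1.5]
  ]
}}

```text
clock: 12.45
eef_pos: [550.1, 226.8, 135.4]
eef_rot: [-3.142, -0.0, -3.086]
wrist_force: [-0.4, 0.2, -1.8]
finger_gap: 23.8
```

Emit:
{"name": "jog_arm", "arguments": {
  "increments": [
    [0,0,0.1,0,0,0,1.5],
    [0,0,0.05,0,0,0,1.5],
    [0,0,0.05,0,0,0,1.5],
    [0,0,0,0,0,0,1.5]
  ]
}}

```text
clock: 12.95
eef_pos: [550.2, 226.8, 134.4]
eef_rot: [3.141, 0.001, -3.086]
wrist_force: [-3.3, -0.7, 7.0]
finger_gap: 23.7
```

Emit:
{"name": "jog_arm", "arguments": {
  "increments": [
    [0,-0.01,0,0,0,4,1.5],
    [0,-0.02,0,0,0,8,1.5],
    [0,-0.02,0,0,0,8,1.5],
    [0,-0.02,0,0,0,8,1.5],
    [0,-0.02,0,0,0,8,1.5],
    [0,0,0,0,0,4,1.5],
    [0,0,0,0,0,0,1.5]
  ]
}}

```text
clock: 13.82
eef_pos: [550.3, 225.6, 134.4]
eef_rot: [3.141, 0.001, 2.498]
wrist_force: [-1.7, -4.6, 7.2]
finger_gap: 23.3
```

```bash
cat > look.py <<'E'
from cell import *
from wheel import *
import sys
tag=sys.argv[1];guess=float(sys.argv[2])
st=read_state();print(st["eef_pos"].round(1),np.degrees(st["eef_rot"]).round(2),st["wrist_force"].round(1),st["moment"].round(2),st["finger_gap"],st["clock"])
c=camera("wrist"); pickle.dump(c,open(f"pics/w{tag}.pkl","wb")); cv2.imwrite(f"pics/w{tag}.png",c["image"][:,:,::-1])
g=(547.8,226.3)
try:
    h,k=hub(c,g); g=h[:2]; print("hub",h.round(2),k)
except Exception as e: print(e)
print("line",line(c,g,guess))
for a,x in redc(c): print("red",a,x.round(1),np.degrees(np.arctan2(x[1]-g[1],x[0]-g[0])).round(2),np.hypot(x[0]-g[0],x[1]-g[1]).round(1))
E
python3 look.py 4 55
```

```text
[550.3 225.6 134.4] [1.7997e+02 7.0000e-02 1.4313e+02] [-1.7 -4.6  7.2] [-0.68  0.46 -0.03] 23.328027342410124 13.825
hub [547.91 226.21  45.74] 91
line (np.float32(57.084095), np.float64(-0.16811659340546115), 66)
```

View pics/w4.png

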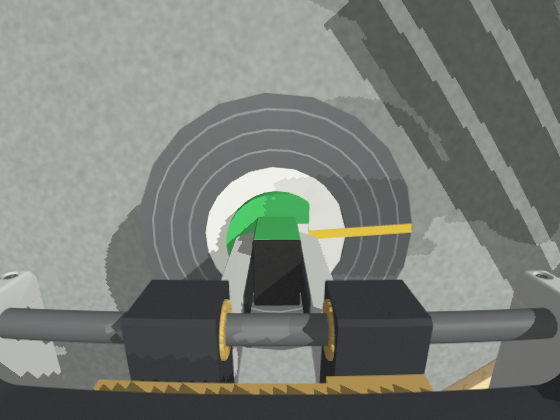

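Emit:
{"name": "jog_arm", "arguments": {
  "increments": [
    [0,-0.01,0,0,0,6,1.5],
    [0,-0.02,0,0,0,8,1.5],
    [0,-0.02,0,0,0,8,1.5],
    [0,-0.02,0,0,0,6,1.5],
    [0,0,0,0,0,2,1.5],
    [0,0,0,0,0,0,1.5]
  ]
}}

```text
clock: 14.62
eef_pos: [549.6, 225.0, 134.4]
eef_rot: [3.141, 0.001, 1.975]
wrist_force: [-4.3, -4.7, 9.5]
finger_gap: 23.8
```

```bash
python3 look.py 5 27
```

```text
[549.6 225.  134.4] [1.7998e+02 4.0000e-02 1.1316e+02] [-4.3 -4.7  9.5] [-1.04  0.97  0.03] 23.834835653857052 14.625
hub [547.83 226.26  45.76] 90
line (np.float32(28.589725), np.float64(-0.028488500620731827), 66)
red 106 [636.7 265.1 100. ] 23.58 97.0
```

View pics/w5.png

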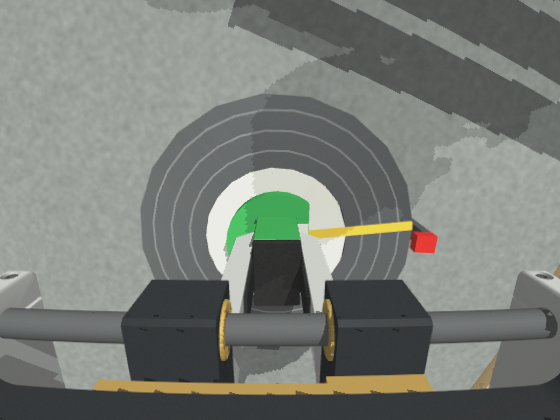

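```bash
python3 - <<'E'
from wheel import *
c=pickle.load(open("pics/w5.pkl","rb"));crop(c,380,200,450,265,10,"pics/c7.png")
for n in ("w5","w2"):
    c=pickle.load(open(f"pics/{n}.pkl","rb"));im=c["image"].astype(int)
    m=((im[...,0]>80)&(im[...,1]<.35*im[...,0])&(im[...,2]<.35*im[...,0])).astype(np.uint8)
    k,l,s,ce=cv2.connectedComponentsWithStats(m)
    for i in range(1,k):
        if s[i,4]>50:
            ys,xs=np.where(l==i);P=topl(c,np.c_[xs,ys].astype(float),100)[:,:2]-[547.9,226.2]
            a=np.degrees(np.arctan2(P[:,1],P[:,0]));r=np.hypot(*P.T);print(n,s[i],a.min(),a.max(),a.mean(),r.min(),r.max(),r.mean(), [a[(r>q)&(r<q+2)].mean().round(2) for q in range(93,106,2)])
E
```

```text
w5 [411 232  26  21 463] 17.05875414709206 25.466439719334957 21.190578304658384 89.82230983987718 106.85969516721376 98.34055526764938 [np.float64(21.29), np.float64(21.28), np.float64(21.17), np.float64(21.13), np.float64(20.98), np.float64(20.88), np.float64(20.46)]
w2 [379 123  23  19 273] 16.400862686826223 23.41806805606668 19.932446884365135 91.14565993313379 106.69919529890824 99.02304792998632 [np.float64(19.88), np.float64(19.87), np.float64(20.03), np.float64(19.82), np.float64(20.13), np.float64(20.05), np.float64(19.96)]
```

View pics/c7.png

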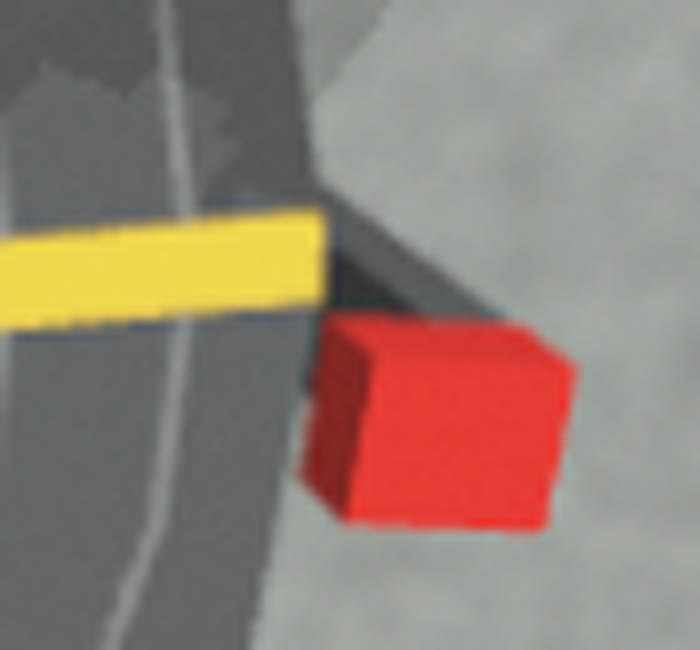

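```bash
python3 - <<'E'
from wheel import *
f=lambda L,k,o:np.array(L,float)/k+np.array(o)-0.5+0.5/k
c=pickle.load(open("pics/w5.pkl","rb"))
p=f([(372,350),(577,370),(548,530),(345,522)],10,(380,200))
for z in (100,104,106,108,112):
    P=topl(c,p,z)[:,:2]-[547.9,226.2]; print(z,P.round(1).tolist(),np.degrees(np.arctan2(*P.mean(0)[::-1])).round(2),np.hypot(*P.mean(0)).round(1),[np.hypot(*(P[i]-P[i-1])).round(1) for i in range(4)])
for n,b in (("w2",(370,110,410,150)),("top0",(88,178,112,200)),("side3",(225,110,265,150))):
    crop(pickle.load(open(f"pics/{n}.pkl","rb")),*b,14,f"pics/r_{n}.png")
E
```

```text
100 [[84.8, 38.3], [98.5, 42.5], [102.7, 31.8], [89.4, 26.9]] 20.37 100.1 [np.float64(12.3), np.float64(14.3), np.float64(11.5), np.float64(14.2)]
104 [[82.4, 38.9], [95.8, 43.0], [99.9, 32.5], [86.9, 27.8]] 21.29 97.9 [np.float64(12.0), np.float64(14.0), np.float64(11.3), np.float64(13.9)]
106 [[81.3, 39.2], [94.5, 43.3], [98.5, 32.9], [85.7, 28.2]] 21.76 96.9 [np.float64(11.9), np.float64(13.8), np.float64(11.1), np.float64(13.7)]
108 [[80.1, 39.6], [93.1, 43.6], [97.1, 33.3], [84.4, 28.6]] 22.25 95.8 [np.float64(11.8), np.float64(13.7), np.float64(11.0), np.float64(13.6)]
112 [[77.7, 40.2], [90.5, 44.1], [94.4, 34.1], [81.9, 29.5]] 23.25 93.7 [np.float64(11.5), np.float64(13.4), np.float64(10.8), np.float64(13.3)]
```

View pics/r_w2.png

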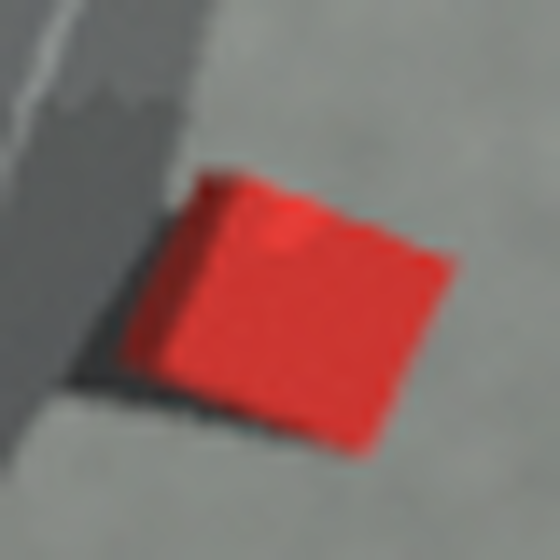

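View pics/r_top0.png

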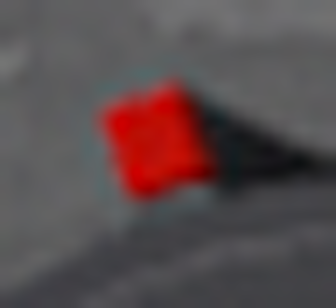

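View pics/r_side3.png

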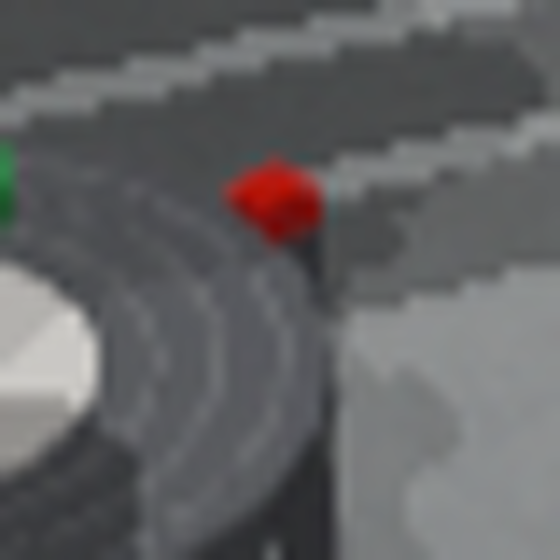

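Emit:
{"name": "jog_arm", "arguments": {
  "increments": [
    [0,-0.01,0,0,0,4,1.5],
    [0,-0.01,0,0,0,3,1.5],
    [0,0,0,0,0,1.3,1.5],
    [0,0,0,0,0,0,1.5]
  ]
}}

```text
clock: 15.18
eef_pos: [549.3, 224.9, 134.4]
eef_rot: [3.141, 0.001, 1.83]
wrist_force: [-4.9, -4.4, 9.3]
finger_gap: 23.3
```

```bash
python3 look.py 6 20;  python3 - <<'E'
from wheel import *
c=pickle.load(open("pics/w6.pkl","rb"));crop(c,360,190,460,265,8,"pics/c8.png")
E
```

```text
[549.3 224.9 134.4] [1.7999e+02 4.0000e-02 1.0487e+02] [-4.9 -4.4  9.3] [-0.96  1.11  0.  ] 23.34799173015409 15.175
hub [547.88 226.23  45.74] 91
line (np.float32(20.542873), np.float64(-0.2902584923569229), 66)
red 257 [640.  262.9 100. ] 21.69 99.1
```

View pics/c8.png

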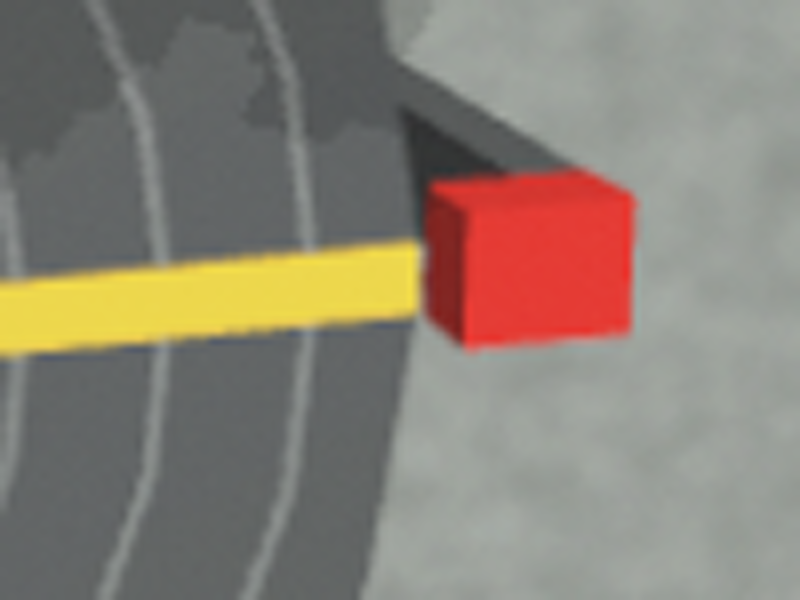

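Emit:
{"name": "jog_arm", "arguments": {
  "increments": [
    [0,0,0,0,0,0.4,1.5],
    [0,0,0,0,0,0,1.5],
    [0,0,0,0,0,-1.5,1.5],
    [0,0,0,0,0,-1.5,1.5],
    [0,0,0,0,0,0,1.5]
  ]
}}

```text
clock: 15.85
eef_pos: [549.8, 225.3, 134.4]
eef_rot: [3.14, 0.0, 1.877]
wrist_force: [-1.1, -2.1, 6.0]
finger_gap: 23.8
```

```bash
python3 look.py 7 20
```

```text
[549.8 225.3 134.4] [1.7990e+02 2.0000e-02 1.0752e+02] [-1.1 -2.1  6. ] [-0.47  0.22  0.09] 23.809461372454553 15.85
hub [547.88 226.23  45.77] 91
line (np.float32(20.291962), np.float64(-0.2438117732912204), 66)
red 205 [638.9 263.8 100. ] 22.43 98.5
red 23 [645.3 258.2 100. ] 18.19 102.5
```

Line stands at 20.3° versus the pointer at about 20.2°, unloaded. Release and back off upward.

Emit:
{"name": "jog_arm", "arguments": {
  "increments": [
    [0,0,0,0,0,0,2.6],
    [0,0,0,0,0,0,3.0],
    [0,0,0,0,0,0,4.0],
    [0,0,0,0,0,0,5.0],
    [0,0,0,0,0,0,6.0],
    [0,0,0,0,0,0,6.0],
    [0,0,-1.0,0,0,0,6.0],
    [0,0,-2.5,0,0,0,6.0],
    [0,0,-3.0,0,0,0,6.0],
    [0,0,-3.0,0,0,0,6.0],
    [-2,0,-2.0,0,0,0,6.0],
    [-4,0,0,0,0,0,6.0],
    [-4,0,0,0,0,0,6.0],
    [0,0,0,0,0,0,6.0],
    [0,0,0,0,0,0,6.0]
  ]
}}

```text
clock: 17.77
eef_pos: [579.2, 130.4, 248.9]
eef_rot: [3.141, -0.0, 1.876]
wrist_force: [0.3, 0.3, -0.1]
finger_gap: 60.1
```

```bash
python3 look.py 8 20; python3 - <<'E'
from cell import *
from h import *
for n in ("side","top"):
    c=camera(n); pickle.dump(c,open(f"pics/{n}8.pkl","wb"));cv2.imwrite(f"pics/{n}8.png",c["image"][:,:,::-1])
    if n=="side": crop(c,160,100,270,190,7,"pics/s8.png")
E
```

```text
[579.2 130.4 248.9] [ 1.7998e+02 -1.0000e-02  1.0750e+02] [ 0.3  0.3 -0.1] [-0.09  0.07 -0.02] 60.09108592989607 17.775
hub [547.82 226.33  45.7 ] 117
line (np.float32(20.370396), np.float64(0.017374241778725263), 66)
red 187 [641.8 260.4 100. ] 19.92 100.0
```

View pics/w8.png

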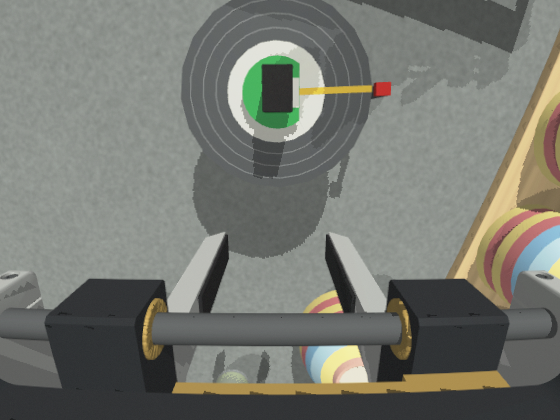

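View pics/s8.png

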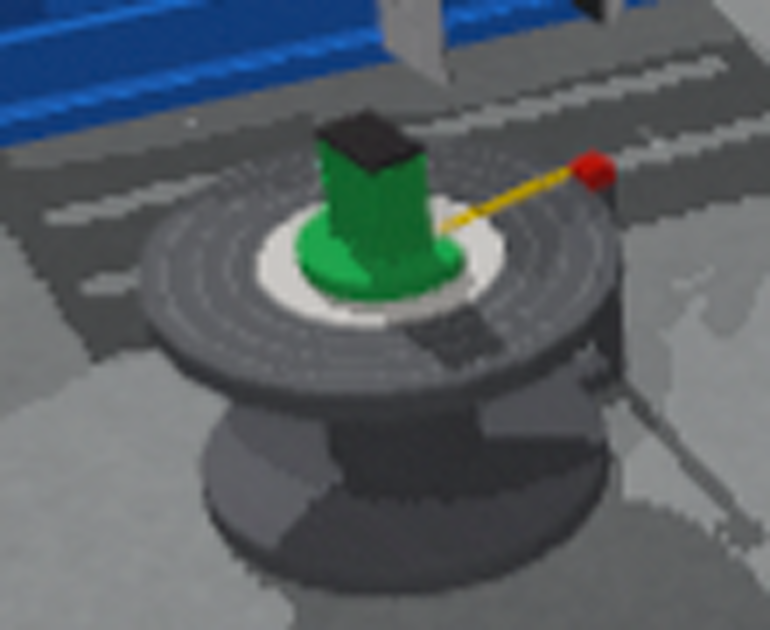

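View pics/top8.png

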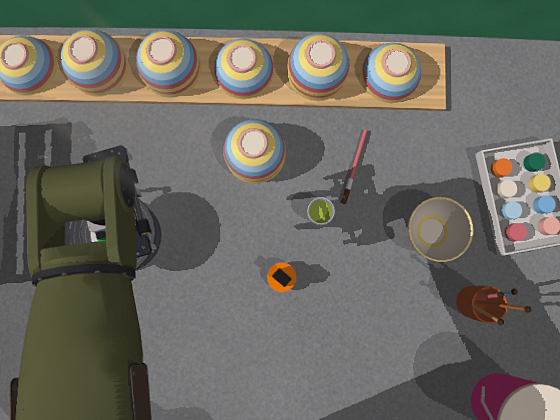

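```bash
python3 - <<'E'
from h import *
c=pickle.load(open("pics/side8.pkl","rb"))
a=np.radians(19);R=np.array([[np.cos(a),-np.sin(a)],[np.sin(a),np.cos(a)]])
q=np.array([[12,18],[12,-18],[-12,-18],[-12,18]])@R.T+[548.9,227.4]
for z in (150,155): print(z,((proj(c,np.c_[q,[z]*4])+.5-[160,100])*7).round().tolist())
w_=pickle.load(open("pics/w8.pkl","rb"));crop(w_,225,30,400,150,4.5,"pics/c9.png")
E
```

```text
150 [[365.0, 107.0], [422.0, 145.0], [367.0, 168.0], [310.0, 129.0]]
155 [[363.0, 95.0], [421.0, 133.0], [366.0, 155.0], [308.0, 117.0]]
```

View pics/c9.png

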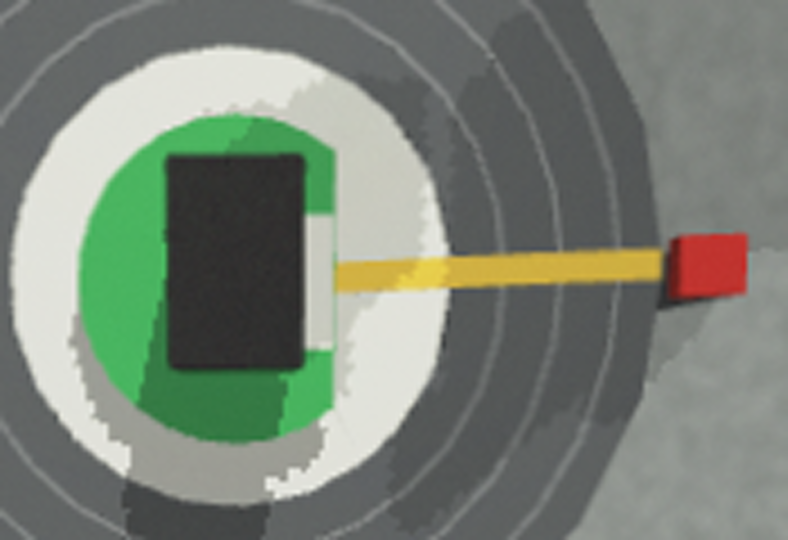

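```bash
python3 -c "
from cell import *
print(sign_off()); print(read_state()['clock'])"
```

```text
the job is handed in; nothing more can be done
None
the job is handed in; nothing more can be done
```

The green holder is fully home in the wheel's socket, the wheel is turned so its yellow line stands at the red pointer, and the gripper has let go and moved clear. I handed the job in at about 18 s on the robot's clock, within the 51 s limit.

What I did: I gripped the holder across its 24 mm faces and turned it 52° to match the socket flat. It went in with almost no force until the collar touched the wheel, at about 9 N and the expected height. I then turned the wheel about 73° clockwise, backed off 3° inside the play, opened the fingers and lifted away.

Last checks:
- **Seating:** in the side picture the top of the grip block lies about 5 pixels (7× enlarged) from where it should be when home. A holder standing 5 mm too high would be off by about 17.
- **Line and pointer:** after release the line measures 20.4°. The pointer measures 19.9° to 20.4° depending on the view, so they agree within about half a degree. The close-up shows the line running onto the middle of the pointer.
- **Other objects:** in the final top picture the orange holder, pot, bowls and brush are where they started.
- **Disagreement:** the cameras differed by 1 to 2 mm on where the holder and the wheel's axis were, which is within the calibration and the socket's play. No check failed.

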